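Lock the bowl and start the colour mixer through its guard

TASK

Reach with closed fingers through the window of the mixer's yellow guard and press the red lever right down, without touching the guard, so that the tint bowl is clamped. Then press the green button on the grey start box to start the mixer, let it spring back, and draw clear. Only press: do not pick up or shift the bowl, bottle, carton or brush.

Things in the scene. Friction and masses are not known exactly. Their poses are not given: they have to be found in the camera images.
- mixer: white colour-bowl mixer, fixed to the bench: body 220 x 300 mm, 50 mm tall, with a steel turntable (124 mm across, top 62 mm above the bench) carrying the bowl at (0, +82) mm, and the yellow guard over the lever at the other end. A grey clamp column behind the bowl at (88, 82) mm reaches 150 mm above the bench. Origin: centre of its underside, on the bench. Axes: x from its front (nearest the robot) to its back, y along its length towards the bowl, z up.
- guard: yellow safety guard fixed on the mixer: a level steel plate 128 mm (x) by 152 mm (y), 6 mm thick, on four corner legs, with bars on its front and both sides. The plate has one rectangular window, 76 mm (x) by 100 mm (y), so its rim is 26 mm wide all round. Origin: centre of the window in the plate's upper face, 140 mm above the bench. Axes parallel to the mixer's. It must not be touched. An open gripper does not fit through; shut fingers do, from above.
- lever_pad (a point): centre of the upper face of the red pad at the free end of the lever, under the guard's window. The pad is 34 mm (x) by 46 mm (y) and 12 mm thick. It moves with the lever: raised, it is tilted 0.4 rad (its back edge lower) and about 9 mm below the guard's upper face, 9 mm behind the window's centre in x; fully down, it is level, 42 mm below the guard's upper face and in the middle of the window.
- lever (a joint): angle of the lever, rad: 0 fully raised, 0.40 fully down against its stop. The hinge lies 85 mm behind the window's centre (+x of the guard), 48 mm below the guard's upper face, its axis along the guard's y. Friction holds the lever where it is left; it takes about 4 N at the pad to move it. As it goes down it lowers the clamp over the bowl's rim.
- start_box: grey start box, fixed to the bench, 100 x 100 mm, 58 mm tall, the green button in the middle of its top. Origin: centre of its underside.
- start_top (a point): centre of the top of the green push button (36 mm across), about 80 mm above the bench; it is pressed straight down.
- start (a joint): travel of the green button, m: 0 released, 0.006 fully pressed, which takes about 5 N. It springs back.
- bowl: black tint bowl, 100 mm across the rim, 48 mm tall, loose on the mixer's turntable. Origin: centre of its underside. Leave it alone.
- bottle: white developer bottle with a blue label, 60 mm across, 150 mm tall, standing loose behind the start box. Origin: centre of its underside. Leave it alone.
- carton: pale carton of colour tubes, 45 x 90 mm, 36 mm tall, loose, in front of the start box. Origin: centre of its underside. Leave it alone.
- brush: black tint brush, about 180 mm long, lying loose in front of the mixer. Leave it alone.
Things that resemble listed ones, but are neither listed nor needed, are in the scene too. Of the things shaped like the start_box, the grey one is meant.

How it is judged (in metres and radians):
On the way, in this order (a step that is already met when the one before it is completed fails the run):
1. the lever is pressed right down (value of joint lever above 0.35 rad), for 0.2 s.
2. the green button is pressed in (value of joint start above 0.004 m), for 0.05 s.
At the end, for the whole second after the job is handed in: The lever is down (at least 0.35 of its 0.40 rad), the green button has been pressed at least 4 mm after that and has sprung back (under 1.5 mm), the bowl is at rest within 15 mm of its start, and the bottle, carton and brush are within 20 mm of theirs (value of joint lever above 0.35 rad and value of joint start below 0.0015 m and linear speed of bowl below 0.02 m/s and distance of bowl from where it was at the start of the episode below 0.015 m and distance of each of bottle, carton, brush from where it was at the start of the episode below 0.02 m); the robot touches nothing.
It fails at once if the guard is touched (over 0.5 N) (contact force between guard and the fingers above 0.5 N or contact force between guard and the arm above 0.5 N).
It fails at once if the start button is pressed before the lever is down (value of joint start above 0.003 m and value of joint lever below 0.35 rad).
It fails at once if the bowl is lifted or shifted by more than 15 mm (distance of bowl from where it was at the start of the episode above 0.015 m).
It fails at once if the bottle, carton or brush is lifted or shifted by more than 20 mm (distance of any of bottle, carton, brush from where it was at the start of the episode above 0.02 m).
It also fails if it takes over 48 s, if anything falls off the work surface, if the arm or the gripper's body presses on something with over 40 N, if the wrist force passes 120 N, or if a joint passes its speed limit or range.

ROBOT

A 7-joint arm with a two-finger parallel gripper is mounted at the origin on the work surface. World frame = base frame: x ahead of the robot, y to its left, z up, the work surface at z = 0. Lengths are in m, angles in degrees, forces in N, time in s.
With the tool pointing down it reaches from about 0.425 to 0.95 m from the base axis. Payload 4.7 kg.
Tool frame: the origin (TCP) lies at the centre of the arm's flange, where the gripper is bolted on; the fingertips stand 182 mm ahead of it and the grasp point (between the pads) lies 164 mm ahead of it; x points along the fingers, y is the direction in which the jaws open and shut, and the axes are right-handed (so a half turn about x gives the same grasp; the last joint's range is limited). The gripper opens to 87 mm and grips with 3 to 60 N. Pads are 19 mm wide; open, the fingers measure 117 mm over their backs; the gripper's body (75 mm by 190 mm) begins 51 mm behind the grasp point.
Start: joints at [-76.885, 26.849, -2.785, 87.806, 1.381, 65.374, -4.715], TCP at [0.172, 0.653, 0.405] pointing down, gripper open.
Joint ranges: [-148.3, 148.3], [-19.14, 114.17], [-79.39, 73.82], [5.75, 140.21], [-59.74, 239.74], [12.07, 113.84], [-152.46, 152.46]. Speed limits (degrees/s): [147.25, 147.25, 180, 180, 180, 180, 180].

INTERFACE

Orientations are given as [roll, pitch, yaw] about the fixed x, y, z axes, in that order (R = Rz(yaw) Ry(pitch) Rx(roll)).
In Python, from station import env gives the robot as it stands.
- The arm moves only by the shell command python3 -m pendant 'ROWS' [FORCE]. ROWS is JSON, one flat list of numbers, 7 for each row, row after row: the shift along the tool's x, y, z scaled (see below), then the turn, a rotation vector about the tool's x, y, z scaled (see below), then the opening, from 0 (shut) to 1 (fully open). A call has 1 to 10 rows; each row shifts and turns the commanded pose from where the row before left it, along the tool's axes as they then stand; what a row does not reach is not made up. The controller multiplies each number of a shift by 200 mm and each number of a turn by 0.5 rad. A row lasts 1/12 s, in which the tool goes at most 41.7 mm and 7.16 degrees, less where a joint would pass 70% of its speed; a pose out of reach is approached as far as the arm can. A call with a number of a shift or a turn outside -1 to 1 is refused whole. A call with a gripper value outside its range is refused whole. The fingers move at their own pace and stop on an object; FORCE is the grip in N (left out, the last holds). Time passes only in rows, so rows that do not move let the fingers close. It gives the time, the measured TCP pose, the force and the opening at its end, in the units of the state.
- env.get_obs(): the state, without advancing time (a new reading comes with each control period).
- env.read_camera(name): name is "scene" or "top"; returns a dict with "img" (384x512x3 uint8, red, green, blue), "range_z" (384x512 float32, m along the optical axis (not along the pixel's ray), 0 where there is no reading), "intrinsics" (3x3 intrinsics, pixels), "rvec" (rotation vector, rad) and "tvec" (3), from world to camera coordinates, as OpenCV has them. Camera axes: x right, y down, z forward; pixel columns grow to the right and rows downward; lengths in m; the calibration is good to about 2 mm. A picture is of the moment at which its call begins.
- env.finish_job(): hands the job in, once; it reports no verdict.
Trained networks look in the newest picture that a camera, given by its name, has taken for a name from the list of things; names that differ only in an ending like _2 or _b are one class to them, and where a whole thing is asked for, a point or a joint stands for the part that bears it (a point fixed in the world has none). Each returns a list of dicts, best first, with "score" (0 to 1); they miss things now and then, are a little off and sometimes report something else, mostly with a low value. They report only what shows in the picture. A call takes as long as a camera call. They do not tell look-alikes from the thing itself.
- env.masks_of(camera, name): "region" (384x512 bool, what is visible of it) and "pixel" ([column, row] in pixels, amid what is visible of it).
The state is a dict: "t": time; "qpos": joint angles; "qvel": joint speeds; "effort": joint torques, N m; "tool_pos": TCP position; "ee_rot": TCP orientation; "contact_force": force on the tool from outside, world axes, zero at the start; "torque": the same for the moment, N m; "finger_gap": opening from 0.0 (shut) to 1.0 (fully open).
Only numpy, scipy, OpenCV 4.12 (cv2) and the standard library are available. Lean on these libraries where they do the work, as an engineer would, in place of code of your own. Each camera call takes 0.05 s, during which the arm holds its last target.

## Working session

There is one attempt and no reset: what is moved stays moved. The work goes in short steps, Python scripts to look and compute and a shell command to move; the robot and the scene stay as the last step left them, time stands still between calls to the robot, and variables do not carry over. Pictures are saved under pics/ and viewed, and the job is handed in when it is done.

```bash
ls; mkdir -p pics
python3 - <<'E'
from station import env
import cv2, numpy as np
o=env.get_obs(); print({k:np.round(v,3).tolist() for k,v in o.items()})
for n in ("scene","top"):
    c=env.read_camera(n); cv2.imwrite(f"pics/{n}0.png",c["img"][:,:,::-1])
    np.savez(f"{n}0.npz",**c)
    R=cv2.Rodrigues(np.array(c["rvec"]))[0]; print(n,c["intrinsics"],(-R.T@np.array(c["tvec"]).ravel()).round(3),R[2].round(3))
E
```

```text
pics
{'t': 0.0, 'qpos': [-76.882, 26.899, -2.783, 87.875, 1.38, 65.374, -4.714], 'qvel': [-0.04, 0.05, -0.046, 0.025, -0.016, -0.043, 0.009], 'effort': [0.001, -50.798, -0.081, -23.615, -0.061, 0.038, 0.0], 'tool_pos': [0.172, 0.652, 0.404], 'ee_rot': [-87.73, 89.886, -102.502], 'contact_force': [-0.427, 0.309, 0.348], 'torque': [0.015, -0.028, -0.03], 'finger_gap': 1.002}
scene [[471.60353898   0.         257.13881266]
 [  0.         471.60353898 190.85394584]
 [  0.           0.           1.        ]] [1.402 0.012 0.954] [-0.71  -0.017 -0.704]
top [[393.04801148   0.         252.89178922]
 [  0.         393.04801148 190.34164601]
 [  0.           0.           1.        ]] [0.434 0.027 0.947] [ 0.151 -0.038 -0.988]
```

View pics/scene0.png

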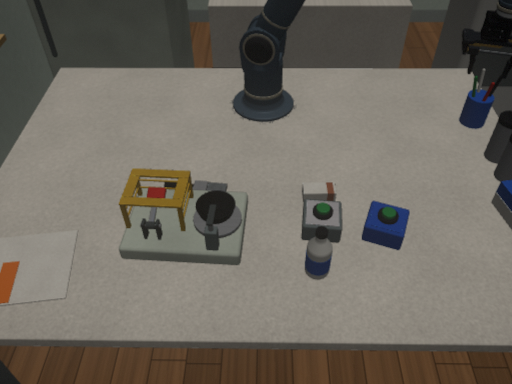

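View pics/top0.png

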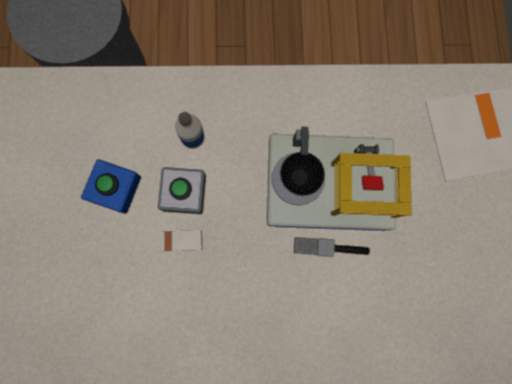

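The scene picture shows the guarded mixer at about (185,210) with the red lever pad at (157,193). The grey start box is at (322,217) and the blue look-alike at (387,222). In the top view, the pad is at (372,183), the grey button at (181,189) and the blue one at (108,185). Next I'll measure these.

```bash
cat > h.py <<'E'
import numpy as np, cv2
def world(c):
    K=c["intrinsics"];R=cv2.Rodrigues(np.array(c["rvec"]))[0];t=np.array(c["tvec"]).ravel()
    z=c["range_z"];v,u=np.mgrid[:z.shape[0],:z.shape[1]]
    p=np.stack([(u-K[0,2])/K[0,0]*z,(v-K[1,2])/K[1,1]*z,z],-1)
    w=(p-t)@R; w[z<=0]=np.nan
    return w
def rect(P):
    r=cv2.minAreaRect((P[:,:2]*1000).astype(np.float32)); return np.round(r[0],1),np.round(r[1],1),round(r[2],2)
E
python3 - <<'E'
from h import *
for n in ("top","scene"):
    c=dict(np.load(n+"0.npz")); w=world(c); im=c["img"].astype(int)
    hsv=cv2.cvtColor(c["img"],cv2.COLOR_RGB2HSV).astype(int); H,S,V=hsv[...,0],hsv[...,1],hsv[...,2]
    z=w[...,2]
    print(n,"bench z",np.nanmedian(z[(S<40)]))
    def rep(name,m):
        P=w[m&np.isfinite(z)]
        if len(P)<5: print(name,len(P));return
        vu=np.argwhere(m).mean(0)
        print(name,len(P),"med",np.median(P,0).round(4),"rect",*rect(P),"px",vu[::-1].round())
    Y=(H>18)&(H<32)&(S>150)
    rep("guard plate",Y&(abs(z-.14)<.006))
    rep("red",((H<5)|(H>175))&(S>150)&(V>80)&(z>.08)&(z<.16))
    u=np.arange(512)[None,:]*np.ones((384,1)); 
    g=(H>50)&(H<80)&(S>120)
    nn,lab,st,ce=cv2.connectedComponentsWithStats(g.astype(np.uint8))
    for i in range(1,nn):
        if st[i,4]>30: rep("green",(lab==i))
    # mixer body top z~0.05
    rep("mixer top",(abs(z-.05)<.005)&(w[...,1]<-.0)&(w[...,1]>-.5)&(w[...,0]>.3))
    rep("box top",(abs(z-.058)<.004)&(S<60)&(w[...,1]>.05)&(w[...,1]<.3)&(w[...,0]>.3))
E
python3 - <<'E'
import cv2
a=cv2.imread('pics/top0.png');b=cv2.imread('pics/scene0.png')
x=cv2.resize(a[120:250,260:420],None,fx=3.5,fy=3.5,interpolation=2);cv2.imwrite('pics/ct.png',x)
x=cv2.resize(b[150:290,100:420],None,fx=2.5,fy=2.5,interpolation=2);cv2.imwrite('pics/cs.png',x)
E
```

```text
top bench z 0.0007497571200067303
guard plate 2534 med [ 0.5629 -0.2599  0.1405] rect [ 567.5 -260.8] [152.1 128.1] 86.54 px [374. 184.]
red 257 med [ 0.5722 -0.261   0.1268] rect [ 571.7 -260.8] [42.3 30.3] 88.63 px [372. 182.]
green 226 med [0.5896 0.3211 0.0799] rect [591.1 323.5] [38.9 34.9] 49.07 px [105. 183.]
green 212 med [0.5766 0.1576 0.0801] rect [577.4 158.1] [34.9 35.6] 87.96 px [179. 187.]
mixer top 6106 med [ 0.564  -0.1864  0.0504] rect [ 591.  -192.2] [298.8 219.1] 86.63 px [331. 185.]
box top 1335 med [0.5712 0.1562 0.0592] rect [620.3 202.3] [192.1 193. ] 89.7 px [180. 190.]
scene bench z 0.0010192651659447468
guard plate 1345 med [ 0.5802 -0.2576  0.1406] rect [ 568.6 -259.5] [151.6 130.8] 86.67 px [156. 189.]
red 164 med [ 0.574  -0.2588  0.126 ] rect [ 574.5 -259.4] [44.1 26.5] 86.17 px [156. 192.]
green 86 med [0.5798 0.1585 0.0812] rect [579.1 158.3] [30.  28.6] 64.06 px [323. 208.]
green 101 med [0.593  0.3229 0.0806] rect [592.2 322.9] [31.8 31.2] 54.85 px [389. 212.]
mixer top 3977 med [ 0.6456 -0.2104  0.0505] rect [ 592.8 -190.4] [298.2 222.7] 86.5 px [180. 229.]
box top 700 med [0.5917 0.1574 0.0595] rect [587.1 168.5] [153.4 239.2] 55.97 px [322. 215.]
```

View pics/ct.png

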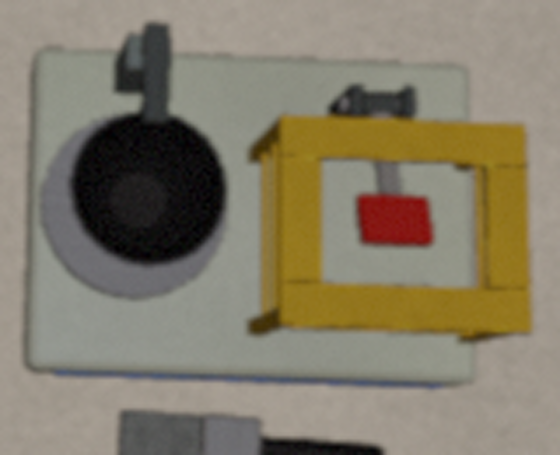

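View pics/cs.png

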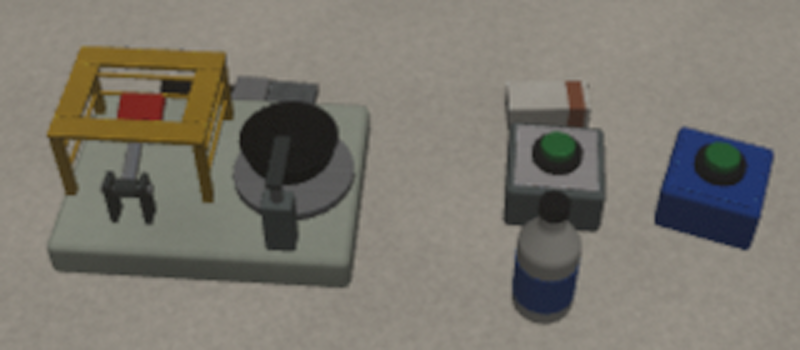

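```bash
cat > w.py <<'E'
import sys,numpy as np
from scipy.spatial.transform import Rotation as Ro
from station import env
# args: x y tipz yaw(deg of tool-y line direction)
def go(x,y,z,a):
    o=env.get_obs(); R=Ro.from_euler('xyz',o["ee_rot"],degrees=True); M=R.as_matrix()
    best=None
    for s in (0,180):
        b=np.radians(a+s); ty=np.array([np.cos(b),np.sin(b),0]); tx=np.array([0,0,-1.]); T=np.stack([tx,ty,np.cross(tx,ty)],1)
        r=(R.inv()*Ro.from_matrix(T)).as_rotvec()
        if best is None or np.linalg.norm(r)<np.linalg.norm(best): best=r; BT=T
    d=np.array([x,y,z+.182])-o["tool_pos"]
    print("t",o["t"],"q",np.round(o["qpos"],1),"tip",(o["tool_pos"]+.182*M[:,0]).round(4),"F",np.round(o["contact_force"],1),"gap",o["finger_gap"])
    print("turn total (0.5rad units)",(best/.5).round(3),"deg",np.degrees(best).round(2))
    print("shift now-axes/0.2",(M.T@d/.2).round(4)," after-turn axes",(BT.T@d/.2).round(4))
    print("tool axes now\n",M.round(3))
if __name__=="__main__": go(*map(float,sys.argv[1:]))
E
python3 w.py 0.571 -0.260 0.223 86.5
```

```text
t 0.1 q [-76.9  26.9  -2.8  87.9   1.4  65.4  -4.7] tip [0.1719 0.6522 0.2218] F [-0.  -0.6 -0.7] gap 0.9981625249737618
turn total (0.5rad units) [-0.393 -0.     0.004] deg [-1.127e+01 -1.000e-02  1.000e-01]
shift now-axes/0.2 [ 1.1000e-03 -3.9031e+00  3.0921e+00]  after-turn axes [-0.0061 -4.4322  2.2697]
tool axes now
 [[-0.     0.255  0.967]
 [-0.002  0.967 -0.255]
 [-1.    -0.002  0.   ]]
```

```bash
python3 -m pendant '[0,0,0,-0.2,0,0,0, 0,0,0,-0.193,0,0,0, 0,-0.1,0.05,0,0,0,0, 0,-0.18,0.092,0,0,0,0, 0,-0.18,0.092,0,0,0,0, 0,-0.18,0.092,0,0,0,0, 0,-0.18,0.092,0,0,0,0, 0,-0.18,0.092,0,0,0,0, 0,-0.18,0.092,0,0,0,0, 0,-0.18,0.092,0,0,0,0]' 20; python3 w.py 0.571 -0.260 0.223 86.5
```

```text
t: 0.93
tool_pos: [0.2943, 0.3706, 0.4045]
ee_rot: [-128.1, 90.0, -131.6]
contact_force: [0.2, 0.8, 0.5]
finger_gap: 0.326
t 0.9333 q [-5.610e+01  8.000e+00 -6.000e-01  1.143e+02  1.000e-01  5.770e+01
  2.970e+01] tip [0.2942 0.3705 0.2225] F [0.2 0.8 0.5] gap 0.32559495629478996
turn total (0.5rad units) [ 0.    -0.001  0.001] deg [ 0.   -0.02  0.02]
shift now-axes/0.2 [-2.0000e-03 -3.0626e+00  1.5735e+00]  after-turn axes [-2.7000e-03 -3.0626e+00  1.5735e+00]
tool axes now
 [[-0.     0.061  0.998]
 [-0.     0.998 -0.061]
 [-1.    -0.    -0.   ]]
```

```bash
python3 -m pendant '[0,-0.1,0.17,0,0,0,0, 0,-0.1,0.17,0,0,0,0, 0,-0.1,0.17,0,0,0,0, 0,-0.1,0.17,0,0,0,0, 0,-0.15,0.13,0,0,0,0, 0,-0.15,0.13,0,0,0,0, 0,-0.15,0.13,0,0,0,0, 0,-0.17,0.1,0,0,0,0, 0,-0.18,0.08,0,0,0,0, 0,-0.18,0.08,0,0,0,0]' ; python3 w.py 0.571 -0.260 0.223 86.5
```

```text
t: 1.77
tool_pos: [0.543, 0.0792, 0.4044]
ee_rot: [-164.8, 90.0, -168.3]
contact_force: [0.1, 1.1, 0.2]
finger_gap: 0.008
t 1.7667 q [-24.6  15.1  14.5 105.9  -4.3  59.5  78.1] tip [0.5429 0.0791 0.2224] F [0.1 1.1 0.2] gap 0.008211882669890126
turn total (0.5rad units) [ 0.    -0.001  0.   ] deg [ 0.   -0.04  0.01]
shift now-axes/0.2 [-0.0031 -1.6841  0.2433]  after-turn axes [-0.0032 -1.6841  0.2433]
tool axes now
 [[-0.001  0.061  0.998]
 [-0.     0.998 -0.061]
 [-1.    -0.    -0.001]]
```

```bash
python3 -m pendant '[0,-0.19,0.04,0,0,0,0, 0,-0.19,0.04,0,0,0,0, 0,-0.19,0.04,0,0,0,0, 0,-0.19,0.04,0,0,0,0, 0,-0.19,0.03,0,0,0,0, 0,-0.19,0.03,0,0,0,0, 0,-0.15,0.02,0,0,0,0, 0,-0.1,0,0,0,0,0, 0,0,0,0,0,0,0]' ; python3 w.py 0.571 -0.260 0.223 86.5
```

```text
t: 2.52
tool_pos: [0.5719, -0.2054, 0.4044]
ee_rot: [-104.7, 89.8, -108.7]
contact_force: [-0.8, 0.2, -0.4]
finger_gap: 0.002
t 2.5167 q [ -0.5  21.2  21.5  98.5  -8.4  61.9 109.6] tip [ 0.5717 -0.206   0.2224] F [-0.8  0.2 -0.4] gap 0.0018738442951883034
turn total (0.5rad units) [-0.018 -0.002  0.007] deg [-0.5  -0.05  0.2 ]
shift now-axes/0.2 [-0.002  -0.2728  0.0145]  after-turn axes [-0.0029 -0.2729  0.0121]
tool axes now
 [[-0.001  0.07   0.998]
 [-0.003  0.998 -0.07 ]
 [-1.    -0.004 -0.001]]
```

```bash
python3 -m pendant '[0,-0.14,0.006,-0.009,0,0,0, 0,-0.13,0.006,-0.009,0,0,0, 0,0,0,0,0,0,0, 0,0,0,0,0,0,0]' ; python3 w.py 0.571 -0.260 0.223 86.5
python3 - <<'E'
from station import env
import cv2
c=env.read_camera("scene"); im=c["img"][120:290,80:300,::-1]
d=env.read_camera("top")["img"][100:270,240:460,::-1]
import numpy as np
cv2.imwrite("pics/a1.png",cv2.resize(np.vstack([im,d]),None,fx=1.75,fy=1.75))
E
```

```text
t: 2.85
tool_pos: [0.5722, -0.2545, 0.4043]
ee_rot: [172.4, 89.9, 169.2]
contact_force: [-0.1, 1.0, 0.0]
finger_gap: 0.005
t 2.85 q [  4.   23.   21.9  96.   -9.4  62.9 115.5] tip [ 0.572  -0.2544  0.2223] F [-0.1  1.   0. ] gap 0.004555377727929806
turn total (0.5rad units) [ 0.012 -0.002 -0.   ] deg [ 0.35 -0.05 -0.01]
shift now-axes/0.2 [-0.0037 -0.028  -0.0043]  after-turn axes [-0.0037 -0.028  -0.0041]
tool axes now
 [[-0.001  0.055  0.998]
 [ 0.     0.998 -0.055]
 [-1.     0.    -0.001]]
```

View pics/a1.png

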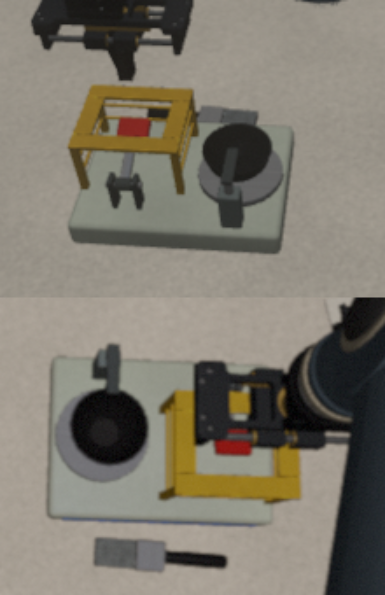

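The top picture shows the gripper above the guard, and the scene picture shows the closed fingertips above and behind the window in line with the pad. The pose puts the tip within about 6 mm of the window centre. Next I'll correct that and descend.

```bash
python3 -m pendant '[0.05,-0.028,-0.004,0.012,0,0,0, 0.1,0,0,0,0,0,0, 0.1,0,0,0,0,0,0, 0.06,0,0,0,0,0,0, 0,0,0,0,0,0,0, 0,0,0,0,0,0,0]' ; python3 w.py 0.571 -0.260 0.096 86.5
```

```text
t: 3.45
tool_pos: [0.5716, -0.2585, 0.342]
ee_rot: [160.6, 89.9, 157.3]
contact_force: [0.3, -1.2, 0.6]
finger_gap: 0.004
t 3.45 q [  5.2  26.6  21.   99.5 -11.1  56.1 117.1] tip [ 0.5714 -0.2584  0.16  ] F [ 0.3 -1.2  0.6] gap 0.003921042722291173
turn total (0.5rad units) [ 0.007 -0.003 -0.001] deg [ 0.21 -0.09 -0.03]
shift now-axes/0.2 [ 0.32   -0.0079 -0.0022]  after-turn axes [ 0.32   -0.0078 -0.0027]
tool axes now
 [[-0.001  0.057  0.998]
 [ 0.001  0.998 -0.057]
 [-1.     0.001 -0.002]]
```

```bash
python3 -m pendant '[0.05,0,0,0,0,0,0, 0.05,0,0,0,0,0,0, 0.05,0,0,0,0,0,0, 0,0,0,0,0,0,0, 0,0,0,0,0,0,0]' ; python3 w.py 0.571 -0.260 0.096 86.5
```

```text
t: 3.87
tool_pos: [0.5714, -0.259, 0.312]
ee_rot: [161.8, 89.9, 158.4]
contact_force: [0.2, 0.1, -0.3]
finger_gap: 0.006
t 3.8667 q [  5.7  28.5  20.4 101.  -12.1  52.8 117.8] tip [ 0.5712 -0.2589  0.13  ] F [ 0.2  0.1 -0.3] gap 0.0060441765638367265
turn total (0.5rad units) [ 0.005 -0.003 -0.001] deg [ 0.15 -0.07 -0.02]
shift now-axes/0.2 [ 0.17   -0.005  -0.0014]  after-turn axes [ 0.17   -0.005  -0.0016]
tool axes now
 [[-0.001  0.058  0.998]
 [ 0.001  0.998 -0.058]
 [-1.     0.    -0.001]]
```

```bash
python3 -m pendant '[0.03,0,0,0,0,0,0, 0.03,0,0,0,0,0,0, 0.03,0,0,0,0,0,0, 0.03,0,0,0,0,0,0, 0.03,0,0,0,0,0,0, 0,0,0,0,0,0,0, 0,0,0,0,0,0,0]' ; python3 w.py 0.571 -0.260 0.096 86.5
```

```text
t: 4.45
tool_pos: [0.5717, -0.2588, 0.2819]
ee_rot: [127.5, 90.0, 124.1]
contact_force: [-0.1, 0.1, -0.5]
finger_gap: 0.004
t 4.45 q [  6.3  30.5  19.7 102.2 -13.   49.5 118.6] tip [ 0.5716 -0.2587  0.0999] F [-0.1  0.1 -0.5] gap 0.00433573835303013
turn total (0.5rad units) [ 0.005 -0.001 -0.001] deg [ 0.16 -0.02 -0.03]
shift now-axes/0.2 [ 0.0193 -0.0062 -0.0029]  after-turn axes [ 0.0193 -0.0062 -0.0029]
tool axes now
 [[-0.     0.058  0.998]
 [ 0.001  0.998 -0.058]
 [-1.     0.001 -0.   ]]
```

```bash
python3 -m pendant '[0.01,0,0,0,0,0,0, 0.01,0,0,0,0,0,0, 0.01,0,0,0,0,0,0, 0,0,0,0,0,0,0, 0,0,0,0,0,0,0]' ; python3 w.py 0.571 -0.260 0.096 86.5
python3 - <<'E'
from station import env
import cv2
import numpy as np
im=env.read_camera("scene")["img"][120:290,80:300,::-1]
cv2.imwrite("pics/a2.png",cv2.resize(im,None,fx=3.5,fy=3.5,interpolation=2))
E
```

```text
t: 4.87
tool_pos: [0.5719, -0.2591, 0.2804]
ee_rot: [34.9, 89.9, 31.6]
contact_force: [-6.6, 4.0, 20.8]
finger_gap: 0.004
t 4.8667 q [  6.4  30.6  19.6 102.3 -13.2  49.3 118.8] tip [ 0.5722 -0.2589  0.0984] F [-6.6  4.  20.8] gap 0.00391660663532844
turn total (0.5rad units) [ 0.006  0.004 -0.003] deg [ 0.17  0.11 -0.08]
shift now-axes/0.2 [ 0.0118 -0.0046 -0.0041]  after-turn axes [ 0.0118 -0.0046 -0.0041]
tool axes now
 [[ 0.002  0.058  0.998]
 [ 0.001  0.998 -0.058]
 [-1.     0.001  0.002]]
```

View pics/a2.png

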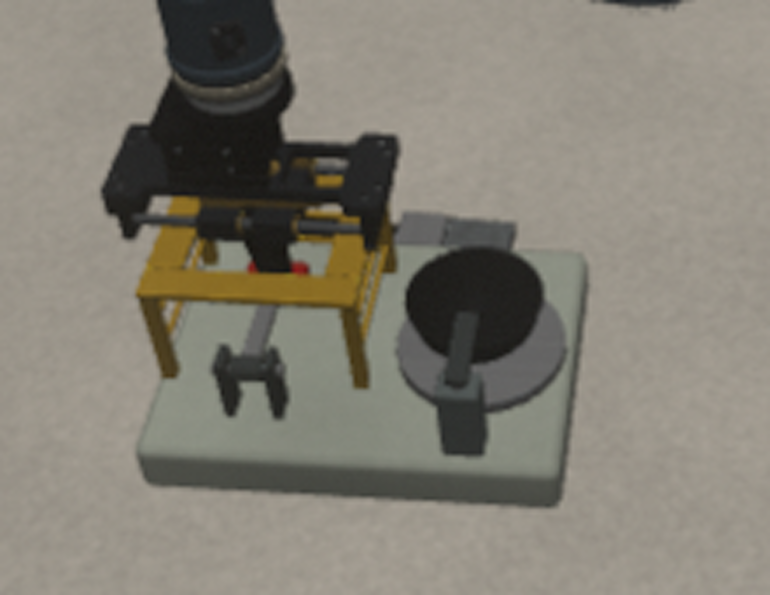

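The picture shows the fingers inside the window, the pad down at (275,268), and the gripper body clear of the plate. The tip stands at 98.4 mm (98 mm expected) with 21 N of force, so the lever is on its stop. I'll hold briefly, then lift straight up.

```bash
python3 -m pendant '[0,0,0,0,0,0,0, 0,0,0,0,0,0,0, 0,0,0,0,0,0,0, -0.05,0,0,0,0,0,0, -0.1,0,0,0,0,0,0, -0.1,0,0,0,0,0,0, -0.15,0,0,0,0,0,0, -0.15,0,0,0,0,0,0, -0.1,0,0,0,0,0,0, 0,0,0,0,0,0,0]' ; python3 w.py 0.577 0.158 0.21 86.5
python3 - <<'E'
import sys; sys.path.insert(0,'.')
from station import env
from h import *
c=env.read_camera("scene"); w=world(c)
hsv=cv2.cvtColor(c["img"],cv2.COLOR_RGB2HSV).astype(int);H,S,V=hsv[...,0],hsv[...,1],hsv[...,2]
m=((H<5)|(H>175))&(S>150)&(V>60)&(w[...,1]<-.15)&(w[...,2]>.05)
P=w[m]; print(len(P),np.median(P,0),P[:,2].min(),P[:,2].max(),np.percentile(P[:,2],[10,90]))
cv2.imwrite("pics/a3.png",cv2.resize(c["img"][120:290,80:300,::-1],None,fx=3.5,fy=3.5,interpolation=2))
E
```

```text
t: 5.75
tool_pos: [0.5726, -0.2598, 0.412]
ee_rot: [-14.9, 89.4, -18.3]
contact_force: [0.1, -1.1, 0.1]
finger_gap: 0.005
t 5.75 q [  4.2  22.8  22.2  95.3  -9.5  63.2 115.8] tip [ 0.5743 -0.2604  0.2301] F [ 0.1 -1.1  0.1] gap 0.0046670645265058765
turn total (0.5rad units) [0.006 0.019 0.005] deg [0.17 0.56 0.15]
shift now-axes/0.2 [ 0.0938  2.087  -0.1003]  after-turn axes [ 0.1002  2.0864 -0.1056]
tool axes now
 [[ 0.01   0.058  0.998]
 [-0.003  0.998 -0.058]
 [-1.    -0.003  0.01 ]]
43 [ 0.56077931 -0.25846193  0.09937259] 0.09541676920957567 0.10309173622470798 [0.09729704 0.10149705]
```

View pics/a3.png

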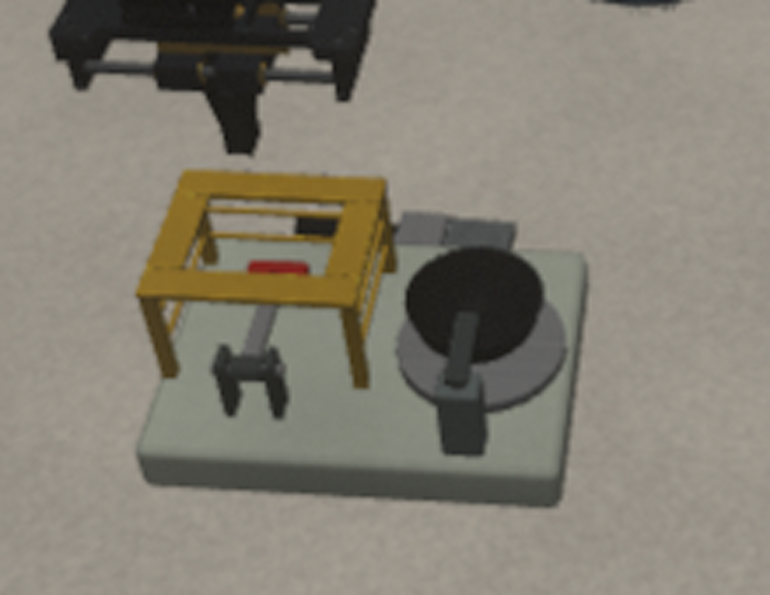

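The picture shows the pad level at (278,268), and the depth gives 0.099 m, so the lever is down. Next I'll check how close the bottle is to the press pose.

```bash
python3 - <<'E'
from h import *
for n in ("top","scene"):
    w=world(dict(np.load(n+"0.npz")))
    m=(w[...,2]>.1)&(w[...,1]>.05)&(w[...,1]<.28)&(w[...,0]>.5)&(w[...,0]<.9)&(w[...,2]<.17)
    P=w[m]; print(n,len(P),np.nanmin(P,0),np.nanmax(P,0))
    P=P[P[:,2]>.14]; print(P.mean(0),P.min(0))
E
python3 -m pendant '[0,0.1,0,0,0,0,0, 0,0.2,-0.01,0,0,0,0, 0,0.2,-0.01,0,0,0,0, 0,0.2,-0.01,0,0,0,0, 0,0.2,-0.01,0,0,0,0, 0,0.2,-0.01,0,0,0,0, 0,0.2,-0.01,0,0,0,0, 0,0.2,-0.01,0,0,0,0, 0,0.2,-0.01,0,0,0,0, 0,0.2,-0.01,0,0,0,0]' ; python3 w.py 0.577 0.158 0.21 86.5
```

```text
top 416 [0.68828824 0.11089826 0.10002924] [0.73626353 0.16147483 0.15465897]
[0.71234529 0.13723857 0.14985838] [0.6996851  0.12445595 0.14115562]
scene 432 [0.69488434 0.11130544 0.10014096] [0.74120956 0.16441223 0.15423926]
[0.71732922 0.13839225 0.14921483] [0.70096501 0.12568131 0.14047249]
t: 6.63
tool_pos: [0.575, 0.1235, 0.4053]
ee_rot: [-168.8, 89.9, -172.1]
contact_force: [1.1, 1.5, -0.0]
finger_gap: 0.003
t 6.6333 q [-27.5  18.8  14.5 100.7  -5.3  61.2  75.4] tip [0.5746 0.1234 0.2233] F [ 1.1  1.5 -0. ] gap 0.003390305262658174
turn total (0.5rad units) [ 0.006 -0.004  0.001] deg [ 0.18 -0.11  0.02]
shift now-axes/0.2 [0.0666 0.173  0.0002]  after-turn axes [ 0.0666  0.173  -0.0005]
tool axes now
 [[-0.002  0.058  0.998]
 [-0.     0.998 -0.058]
 [-1.    -0.    -0.002]]
```

The bottle is at x ≥ 0.685, about 70 mm clear of the gripper.

```bash
python3 -m pendant '[0,0.1,0,0,0,0,0, 0,0.05,0,0,0,0,0, 0,0,0,0,0,0,0, 0,0,0,0,0,0,0]' ; python3 w.py 0.578 0.158 0.10 86.5
```

```text
t: 6.97
tool_pos: [0.5775, 0.1501, 0.4058]
ee_rot: [-125.3, 89.9, -128.7]
contact_force: [0.3, -0.4, 0.4]
finger_gap: 0.008
t 6.9667 q [-29.4  19.6  14.   99.6  -5.2  61.6  72.9] tip [0.5772 0.1498 0.2238] F [ 0.3 -0.4  0.4] gap 0.007762786274406025
turn total (0.5rad units) [ 0.004 -0.002  0.003] deg [ 0.1  -0.07  0.1 ]
shift now-axes/0.2 [0.6191 0.0409 0.001 ]  after-turn axes [6.192e-01 3.980e-02 2.000e-04]
tool axes now
 [[-0.001  0.059  0.998]
 [-0.002  0.998 -0.059]
 [-1.    -0.002 -0.001]]
```

```bash
python3 -m pendant '[0.05,0.04,0,0,0,0,0, 0.12,0,0,0,0,0,0, 0.13,0,0,0,0,0,0, 0.13,0,0,0,0,0,0, 0.1,0,0,0,0,0,0, 0.05,0,0,0,0,0,0, 0,0,0,0,0,0,0, 0,0,0,0,0,0,0]' ; python3 w.py 0.578 0.158 0.074 86.5
python3 - <<'E'
from station import env
import cv2
c=env.read_camera("scene")
cv2.imwrite("pics/a4.png",cv2.resize(c["img"][130:290,250:450,::-1],None,fx=3.5,fy=3.5,interpolation=2))
E
```

```text
t: 7.63
tool_pos: [0.5783, 0.1582, 0.2907]
ee_rot: [-106.5, 90.0, -110.0]
contact_force: [-0.0, -0.9, 0.7]
finger_gap: 0.005
t 7.6333 q [-28.7  26.9  12.4 105.5  -7.5  48.4  74. ] tip [0.5782 0.1582 0.1087] F [-0.  -0.9  0.7] gap 0.005238585122064684
turn total (0.5rad units) [ 0.002 -0.     0.001] deg [ 0.05 -0.01  0.03]
shift now-axes/0.2 [ 0.1733 -0.0012 -0.0012]  after-turn axes [ 0.1733 -0.0013 -0.0012]
tool axes now
 [[-0.     0.06   0.998]
 [-0.     0.998 -0.06 ]
 [-1.    -0.    -0.   ]]
```

View pics/a4.png

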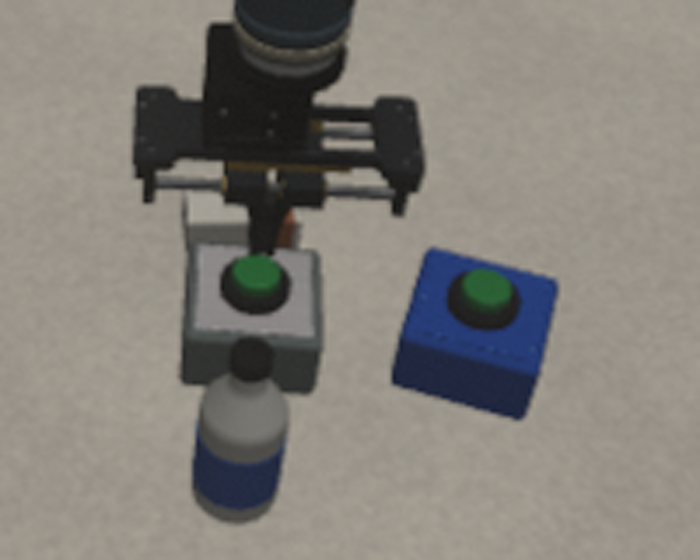

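The picture shows the fingertips at (262,252), about 28 mm above the grey box's green button at (258,272), with nothing in the way. Next I'll press.

```bash
python3 -m pendant '[0.05,0,0,0,0,0,0, 0.05,0,0,0,0,0,0, 0.04,0,0,0,0,0,0, 0.02,0,0,0,0,0,0, 0.012,0,0,0,0,0,0, 0,0,0,0,0,0,0, 0,0,0,0,0,0,0]' ; python3 w.py 0.578 0.158 0.074 86.5
```

```text
t: 8.27
tool_pos: [0.5779, 0.1593, 0.2568]
ee_rot: [157.6, 90.0, 154.3]
contact_force: [-1.6, -0.9, 5.5]
finger_gap: 0.008
t 8.2667 q [-28.2  29.5  11.8 106.8  -8.3  44.6  74.6] tip [0.5778 0.1594 0.0748] F [-1.6 -0.9  5.5] gap 0.00820768483293901
turn total (0.5rad units) [ 0.006 -0.001 -0.   ] deg [ 0.17 -0.03 -0.01]
shift now-axes/0.2 [ 0.0039 -0.0066  0.0009]  after-turn axes [ 0.0039 -0.0066  0.0009]
tool axes now
 [[-0.     0.058  0.998]
 [ 0.     0.998 -0.058]
 [-1.     0.    -0.   ]]
```

```bash
python3 -m pendant '[0.01,0,0,0,0,0,0, 0.01,0,0,0,0,0,0, 0,0,0,0,0,0,0, 0,0,0,0,0,0,0]' ; python3 w.py 0.578 0.158 0.074 86.5
```

```text
t: 8.6
tool_pos: [0.578, 0.1592, 0.2562]
ee_rot: [109.5, 89.9, 106.1]
contact_force: [-8.8, -2.6, 26.5]
finger_gap: 0.006
t 8.6 q [-28.2  29.5  11.7 106.8  -8.3  44.5  74.7] tip [0.578  0.1594 0.0742] F [-8.8 -2.6 26.5] gap 0.00598165880619576
turn total (0.5rad units) [ 0.005 -0.001 -0.003] deg [ 0.15 -0.03 -0.08]
shift now-axes/0.2 [ 0.0012 -0.0058  0.0002]  after-turn axes [ 0.0012 -0.0058  0.0002]
tool axes now
 [[-0.     0.058  0.998]
 [ 0.001  0.998 -0.058]
 [-1.     0.001 -0.   ]]
```

The button has bottomed: the tip is at 74.2 mm with 26 N of force. I'll draw up.

```bash
python3 -m pendant '[-0.05,0,0,0,0,0,0, -0.1,0,0,0,0,0,0, -0.15,0,0,0,0,0,0, -0.15,0,0,0,0,0,0, -0.15,0,0,0,0,0,0, -0.1,0,0,0,0,0,0, 0,0,0,0,0,0,0, 0,0,0,0,0,0,0, 0,0,0,0,0,0,0]' ; python3 w.py 0.578 0.158 0.2 86.5
python3 - <<'E'
from station import env
from h import *
c=env.read_camera("scene"); w=world(c)
hsv=cv2.cvtColor(c["img"],cv2.COLOR_RGB2HSV).astype(int);H,S,V=hsv[...,0],hsv[...,1],hsv[...,2]
P=w[((H<5)|(H>175))&(S>150)&(V>60)&(w[...,1]<-.15)&(w[...,2]>.05)]; print("pad",len(P),np.median(P,0).round(4))
P=w[(H>50)&(H<80)&(S>120)&(w[...,1]<.25)]; print("btn",len(P),np.median(P,0).round(4))
d0=dict(np.load("scene0.npz"));diff=np.abs(c["img"].astype(int)-d0["img"]).sum(-1)>60
cv2.imwrite("pics/a5.png",cv2.resize(c["img"][:,:,::-1],None,fx=1.5,fy=1.5))
cv2.imwrite("pics/diff.png",diff*np.uint8(255))
E
```

```text
t: 9.35
tool_pos: [0.5774, 0.1593, 0.3912]
ee_rot: [-163.1, 89.9, -166.4]
contact_force: [-0.4, 0.6, -0.5]
finger_gap: 0.008
t 9.35 q [-30.   20.6  13.7 100.2  -5.5  60.   72.4] tip [0.5771 0.1592 0.2092] F [-0.4  0.6 -0.5] gap 0.008447106562747084
turn total (0.5rad units) [ 0.006 -0.004  0.001] deg [ 0.17 -0.11  0.03]
shift now-axes/0.2 [ 0.0462 -0.0061  0.0033]  after-turn axes [ 0.0462 -0.0061  0.0032]
tool axes now
 [[-0.002  0.058  0.998]
 [-0.     0.998 -0.058]
 [-1.    -0.001 -0.002]]
pad 42 [ 0.56   -0.259   0.0984]
btn 86 [0.5795 0.1583 0.0811]
```

View pics/a5.png

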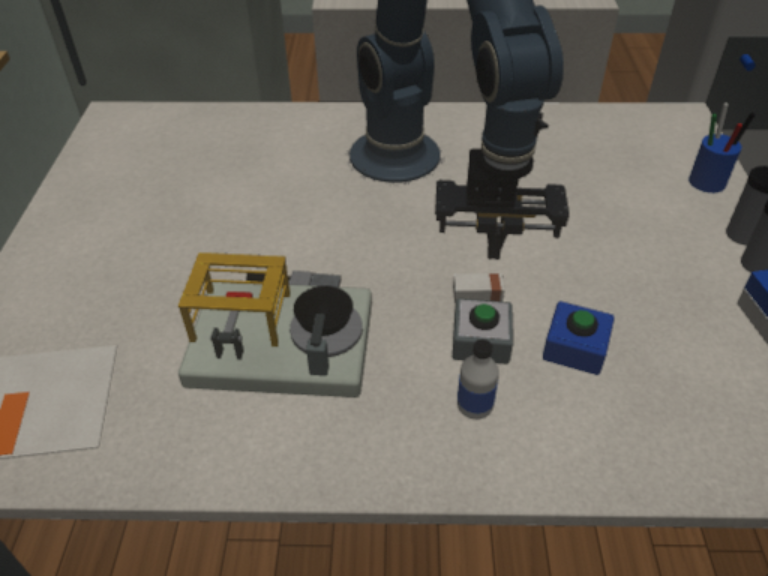

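View pics/diff.png

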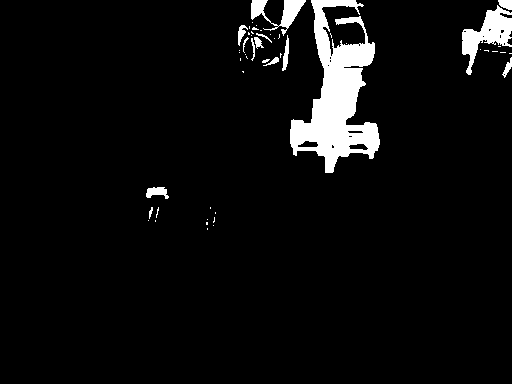

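The difference image shows that only the lever, its clamp and the arm have moved. The pad is level at 98 mm, the button is back at 81 mm as at the start, and the gripper is clear at a height of 0.21 m. I'll hand in the job.

```bash
python3 -c "
from station import env
print(env.finish_job())"
```

```text
the job is handed in; nothing more can be done
None
```

I pressed the red lever right down through the guard window with closed fingers. Then I pressed the green button on the grey start box, drew clear and handed the job in at about 9.4 s. The hand-in gave no verdict.

- **Lever:** it reached its stop with the fingertips at 98.4 mm and a 21 N reaction. After I withdrew, the pad measured 98–99 mm high, against 98 mm expected for fully down.
- **Button:** it bottomed at 74.2 mm with a 26 N reaction. It has sprung back to 81 mm, the same as before the press.
- **Surroundings:** in the scene view, only the lever, its clamp and the arm differ from the first picture; bowl, bottle and carton look unmoved. I did not check the brush separately from the top camera.
- **Guard:** the fingers kept about 25 mm or more from the window rim, by pose and the given sizes. There was no force reading beyond noise on the way in.
- **Final state:** the gripper hangs free with the fingertips 0.21 m above the bench, and the force reading is within noise.

No check failed or disagreed.

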